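# Gauge the channel depth of a mould and record it

## Task

Take the depth gauge from its stand and measure the channel in the aluminium mould that stands on the round mat: press gently on its sprung grip, without forcing it, until the probe is down on the channel floor and the gauge's foot sits flat on the mould, and keep it there for a good second while you read the depth. Then put the gauge back upright on its stand and slide the black marker of the recording scale to the depth you read. Leave the other things on the table where they are.

Things in the scene. Friction and masses are not known exactly. Their poses are not given: they have to be found in the camera images.
- gauge: Depth gauge, loose, 0.18 kg. Steel foot 24 (x) by 46 (y) by 7 mm; above it, from 13 to 55 mm over the foot's underside, a sprung grey grip sleeve 20 (x) by 30 (y) mm: grip that across x, fingertips 18 mm up or higher. Origin: centre of the foot's underside, z up. A sprung probe, 5 mm thick, round end, sticks out 20 mm below. Starts with probe in the stand's hole, axes along the stand's.
- sleeve (a joint): How far the grip sleeve is pushed down towards the foot, m: 0 to 0.0055 (stop). It starts to move at 5 N and needs 13 N at the stop; beyond that the gauge is rigid and the force jumps (over 25 N harms it). When it has moved by 1 to 4 mm the foot is firmly and gently seated.
- probe (a joint): How far the probe is pushed in, m: 0 = out, 0.020 = tip level with the foot's underside. With the foot flat and the probe on the channel floor, depth = 0.020 - value. Spring 2 N out to 5 N fully in (more than the gauge's weight). On the mould's flat top it just goes right in; drawn sideways over the channel it springs down. A stem on top of the grip (tip 65 to 85 mm up) rises with it.
- probe_tip (a point): Lowest point of the gauge's probe, on the gauge's vertical middle line.
- stand: Black plastic stand of the gauge, fixed, 55 (x) by 70 (y) by 35 mm high; origin: centre of its underside. In its top a square hole 15 mm wide, 28 mm deep takes the probe; the gauge's foot rests on the top, its origin over the stand's. Stand and recording scale may change sides.
- mat: Thin round black rubber mat, 170 mm across, fixed on the table under the mould to be measured; origin at its centre. The mould's top is 35 mm above the table.
- mould_a: Aluminium channel mould, fixed, 110 (x) by 70 (y) by 35 mm high; origin: centre of its underside, z up. In its top one blind channel, 9 mm wide, 89 mm long, parallel to x, its middle 5 to 8 mm beside the middle line (+y or -y, not known); depth 5 to 20 mm, not known. Three alike, depths differ; which one stands on the mat (nearest its centre) changes: measure that one.
- mould_b: As mould_a: same look and size, own channel side and depth.
- mould_c: As mould_a: same look and size, own channel side and depth.
- marker_base: Recording scale, fixed: white track 40 (x) by 170 (y) by 14 mm high, paper strips with ticks along both sides; origin: centre of its underside; grows along +y. Zero lies 60 mm to the -y side of the origin; 5 mm of track stand for 1 mm of depth (short ticks), long ticks every 25 mm (0, 5, 10, 15, 20 mm depth).
- marker (a joint): Place of the recording marker along the track, m, 0 at the zero tick (end stop), 0.12 at the far stop, growing along the scale's +y; the marker's middle points at the reading. Wanted = 5 times the channel depth (10 mm depth: 0.050). Slides with 1.5 N of friction and stays where left. Starts within 20 mm of zero.
- marker_top (a point): Middle of the top face of the black marker, a block 28 (x, across the track) by 20 (y, along the track) by 40 mm tall, its top 54.5 mm above the table; pinch it from above across its 28 mm, or push it along.
- carton_1: Small red carton 50 by 36 by 24 mm, loose bystander behind the mat; origin at the centre of its underside.
- carton_2: Red carton 70 by 45 by 28 mm, loose bystander near the robot.
- dish: Small glass dish, 70 mm across, 20 mm high, loose bystander.
- beaker: Glass beaker, 68 mm across, 90 mm high, loose bystander.
- jar: Amber glass jar, 48 mm across, 60 mm high, loose bystander.
- paper_roll: Paper roll standing on end, 124 mm across, 100 mm high, loose bystander.
There are look-alikes about, which are no part of the job. Leave any green look-alike of the gauge alone. What is shaped like the marker_base but pink is not meant.

How it is judged:
By the outcome, as a careful person would: the job done as asked, in the order asked, and still so for the second after the job is handed in, with the robot touching nothing.
It also fails if it takes over 67 s, if anything falls off the work surface, if the arm or the gripper's body presses on something with over 40 N, if the wrist force passes 120 N, or if a joint passes its speed limit or range.

## Robot

A 7-joint arm with a two-finger parallel gripper is mounted at the origin on the work surface. World frame = base frame: x ahead of the robot, y to its left, z up, the work surface at z = 0. Lengths are in m, angles in rad, forces in N, time in s.
With the tool pointing down it reaches from about 0.35 to 0.9 m from the base axis. Payload 19.9 kg.
Tool frame: the origin (TCP) lies between the finger pads; the fingertips stand 19 mm ahead of it and the grasp point (between the pads) is the TCP; z points along the fingers, y is the direction in which the jaws open and shut (so a half turn about z gives the same grasp; the last joint's range is limited). The gripper opens to 94 mm and grips with 3 to 60 N. Pads are 16 mm wide; open, the fingers measure 119 mm over their backs; the gripper's body (75 mm by 177 mm) begins 78 mm behind the grasp point.
Start: joints at [1.306, 0.417, -0.01, 1.614, 0.005, 1.111, -0.053], TCP at [0.138, -0.61, 0.224] pointing down, gripper open.
Joint ranges: [-2.81, 2.81], [-0.39, 2.02], [-1.27, 1.25], [0.06, 2.57], [-1.19, 4.33], [0.19, 2], [-2.82, 2.82]. Speed limits (rad/s): [1.89, 1.89, 2.39, 2.39, 3.01, 3.01, 3.01].

## Interface

Orientations are given as a 3x3 rotation matrix whose columns are the frame's x, y, z axes.
In Python, from rig import robot gives the robot as it stands. Calls block until the motion is done:
- robot.move_ptp(position, orientation): joint-space move of the TCP to a pose.
- robot.move_linear(position, velocity=0.15, frame=None, threshold=None): straight line of the TCP; frame=None keeps the orientation; velocity is the mean speed in m/s. With threshold (N) it stops when the force on the tool has changed by that much, and returns True; else False.
- robot.goto_joints(angles): joint-space move.
- robot.gripper_to(opening): finger opening in m; the grip force is fixed at half the most; returns when the fingers have stopped.
- robot.pause(seconds).
- robot.ik(position, orientation): joint angles nearest the present ones, or None.
- robot.get_state(): the state.
- robot.grab_frame(name): name is "scene" or "side" or "wrist"; returns the picture (480x640x3 uint8, red, green, blue); there is no depth.
- robot.camera_info(name): a dict with "fx", "fy", "cx", "cy" (pixels), "rvec" (rotation vector, rad) and "tvec" (3), from world to camera coordinates, as OpenCV has them. Camera axes: x right, y down, z forward; pixel columns grow to the right and rows downward; lengths in m; the calibration is good to about 2 mm. A picture is of the moment at which its call begins: read the wrist's pose just before it. camera_info takes no time and is no camera call; for the wrist camera it gives the pose at the moment of the call.
A pose or a line that the arm cannot do raises robot.PlanningError and nothing moves.
- robot.sign_off(): hands the job in, once; it reports no verdict.
The state is a dict: "time": time; "qpos": joint angles; "joint_vel": joint speeds; "effort": joint torques, N m; "ee_pos": TCP position; "tool_rot": TCP orientation; "force": force on the tool from outside, world axes, zero at the start; "moment": the same for the moment, N m; "opening": finger opening in m.
Only numpy, scipy, OpenCV 4.12 (cv2) and the standard library are available. Lean on these libraries where they do the work, as an engineer would, in place of code of your own. Each camera call takes 0.05 s, during which the arm holds its last target.

## Working session

There is one attempt and no reset: what is moved stays moved. The work goes in short steps, each a Python script; the robot and the scene stay as the last script left them, time stands still between calls to the robot, and variables do not carry over. Pictures are saved under pics/ and viewed, and the job is handed in when it is done.

```bash
ls; mkdir -p pics; python3 - <<'E'
from rig import robot
import cv2
for n in("scene","side","wrist"):
    cv2.imwrite(f"pics/{n}0.png",robot.grab_frame(n)[:,:,::-1]); print(n,robot.camera_info(n))
s=robot.get_state();print(s)
E
```

```text
pics
scene {'fx': 442.3881015536479, 'fy': 442.3881015536479, 'cx': 324.60094032587733, 'cy': 237.76157334249422, 'rvec': array([ 1.35440805,  2.25274445, -0.87297004]), 'tvec': array([ 0.22114513, -0.32816329,  1.54343947])}
side {'fx': 506.11825522017637, 'fy': 506.11825522017637, 'cx': 308.45907161719384, 'cy': 233.85643612188514, 'rvec': array([ 2.35955853, -0.7528646 ,  0.25263099]), 'tvec': array([-0.43224177,  0.31543321,  1.18977705])}
wrist {'fx': 376.2537970582466, 'fy': 376.2537970582466, 'cx': 324.80025885184915, 'cy': 245.8531436838507, 'rvec': array([-2.27857867,  1.81785185,  0.25606402]), 'tvec': array([-0.62350582, -0.02774696,  0.3916557 ])}
{'time': 0.15, 'qpos': array([ 1.30652825,  0.41783545, -0.0103324 ,  1.61400686,  0.00471691,
        1.11066487, -0.05299393]), 'joint_vel': array([-0.00027749, -0.00202707,  0.0009256 , -0.00277476,  0.00099914,
       -0.00059596, -0.00090755]), 'effort': array([-4.56852276e-04, -8.51533914e+01,  6.38549197e-01, -4.26139176e+01,
       -4.87977744e-02,  1.71853078e-02,  9.90318995e-05]), 'ee_pos': array([ 0.13803255, -0.60931108,  0.22398193]), 'tool_rot': array([[ 9.75279018e-01,  2.20976837e-01, -2.73068272e-04],
       [ 2.20976992e-01, -9.75278652e-01,  8.48056554e-04],
       [-7.89168012e-05, -8.87433568e-04, -9.99999603e-01]]), 'force': array([1.25065497, 0.00655309, 0.17070776]), 'moment': array([ 0.02130901, -0.04275384, -0.0021038 ]), 'opening': 0.09387120977139259}
```

View pics/scene0.png

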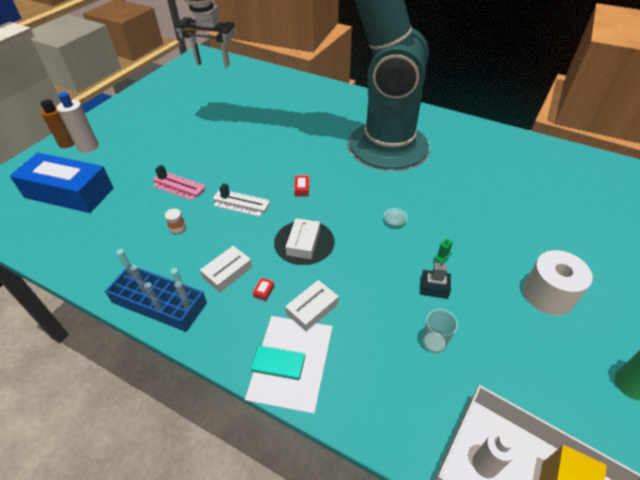

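View pics/side0.png

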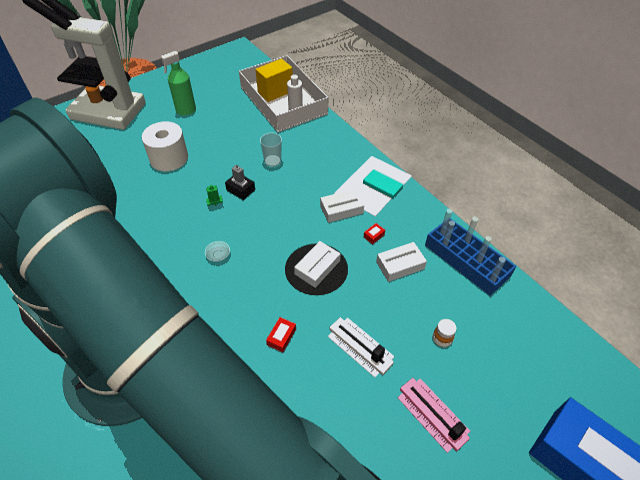

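View pics/wrist0.png

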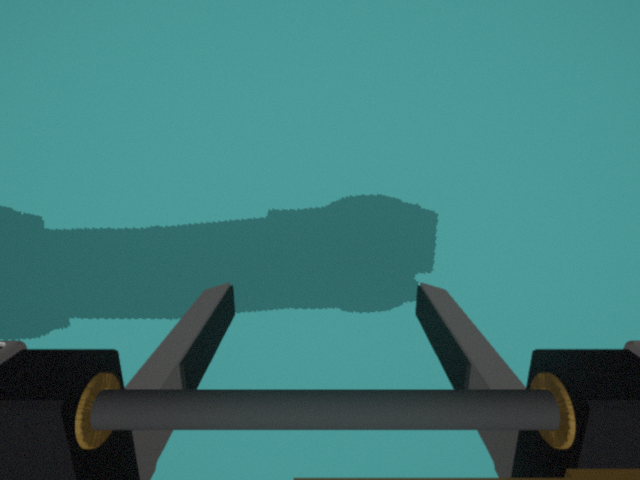

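Scene view:
- The gauge (grey, on the black stand) is at scene (436,280) and side (240,182). The green look-alike is next to it at scene (445,250).
- The black mat carries a mould at scene (303,240). Two more moulds are off the mat, at (227,267) and (312,304).
- The white scale is at scene (241,200). The pink one at (179,183) is not meant.

Next I'll triangulate these and enlarge the crops.

```bash
cat > h.py <<'E'
from rig import robot
import cv2, numpy as np
def cam(n):
    c=robot.camera_info(n); K=np.array([[c['fx'],0,c['cx']],[0,c['fy'],c['cy']],[0,0,1]])
    return K,cv2.Rodrigues(np.array(c['rvec']))[0],np.array(c['tvec'])
def plane(uv,z,C):
    K,R,t=C; d=R.T@np.linalg.solve(K,[uv[0],uv[1],1]); o=-R.T@t
    return o+d*(z-o[2])/d[2]
def proj(P,C):
    K,R,t=C; return cv2.projectPoints(np.atleast_2d(np.array(P,float)),cv2.Rodrigues(R)[0],t,K,None)[0][:,0]
def down(yaw): # tool x axis at yaw from world x ; y=opening
    c,s=np.cos(yaw),np.sin(yaw); return np.array([[c,s,0],[s,-c,0],[0,0,-1.]])
E
python3 - <<'E'
from h import *
S=cam("scene");D=cam("side")
for n,a,b,z in [("mould",(303,236),(318,262),.035),("stand",(436,284),(240,188),.02),("scale",(241,202),(361,346),.007),("green",(445,250),(213,193),.03),("mat",(304,242),(317,269),0),("carton1",(263,289),(374,233),.024),("carton2",(302,184),(281,333),.028),("dish",(396,217),(218,252),.01),("beaker",(440,330),(271,150),.045),("jar",(176,221),(445,333),.03),("roll",(556,283),(165,147),.05),("mouldB",(227,263),(402,260),.035),("mouldC",(312,302),(342,206),.035)]:
    print(n,plane(a,z,S).round(3),plane(b,z,D).round(3))
W=cam("wrist");s=robot.get_state();Rt=np.array(s['tool_rot'])
o=-W[1].T@W[2]; print("cam in tool",Rt.T@(o-s['ee_pos']),"axes\n",(Rt.T@W[1].T).round(3))
for n,(u,v),r in [("scene",(436,275),30),("side",(235,185),45),("scene",(241,200),35)]:
    im=cv2.imread(f"pics/{n}0.png")[v-r:v+r,u-r:u+r]; cv2.imwrite(f"pics/c_{n}{u}.png",cv2.resize(im,(400,400),interpolation=cv2.INTER_CUBIC))
a=[cv2.imread(f"pics/{f}") for f in("c_scene436.png","c_side235.png")]
cv2.imwrite("pics/crop1.png",np.hstack(a))
E
```

```text
mould [ 0.545 -0.027  0.035] [ 0.535 -0.036  0.035]
stand [0.519 0.343 0.02 ] [0.511 0.333 0.02 ]
scale [ 0.49  -0.276  0.007] [ 0.485 -0.281  0.007]
green [0.408 0.329 0.03 ] [0.431 0.353 0.03 ]
mat [ 0.536 -0.03  -0.   ] [ 0.534 -0.033  0.   ]
carton1 [ 0.738 -0.031  0.024] [ 0.724 -0.04   0.024]
carton2 [ 0.353 -0.141  0.028] [ 0.343 -0.15   0.028]
dish [0.334 0.162 0.01 ] [0.342 0.166 0.01 ]
beaker [0.657 0.393 0.045] [0.665 0.398 0.045]
jar [ 0.659 -0.375  0.03 ] [ 0.66  -0.378  0.03 ]
roll [0.403 0.602 0.05 ] [0.397 0.602 0.05 ]
mouldB [ 0.718 -0.153  0.035] [ 0.718 -0.16   0.035]
mouldC [0.721 0.099 0.035] [0.707 0.085 0.035]
cam in tool [ 0.08120814 -0.00074152 -0.15912615] axes
 [[ 0.001 -0.962 -0.274]
 [ 1.     0.001 -0.001]
 [ 0.001 -0.274  0.962]]
```

View pics/crop1.png

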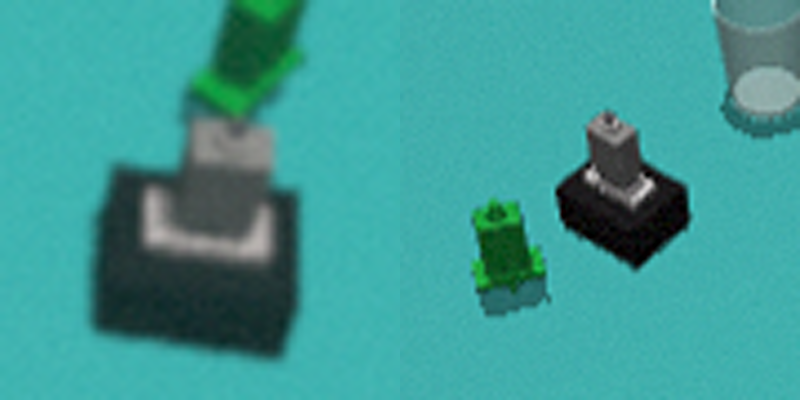

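The gauge is the grey one standing on the black stand; the green one beside it stays put. Now the wrist looks, starting with the scale and the mould on the way.

```bash
cat >> h.py <<'E'
def snap(n,name):
    C=cam(n); im=robot.grab_frame(n)[:,:,::-1].copy(); cv2.imwrite(f"pics/{name}.png",im)
    np.savez(f"pics/{name}.npz",K=C[0],R=C[1],t=C[2]); return im,C
def load(name):
    d=np.load(f"pics/{name}.npz"); return d['K'],d['R'],d['t']
E
python3 - <<'E'
from h import *
robot.move_ptp([.49,-.28,.26],down(0)); print(robot.get_state()['time']); snap("wrist","w_scale")
robot.move_ptp([.535,-.03,.22],down(0)); print(robot.get_state()['time']); snap("wrist","w_mould")
robot.move_ptp([.515,.338,.27],down(0)); s=robot.get_state();print(s['time'],s['qpos']); snap("wrist","w_gauge")
E
```

```text
1.9083
2.9667
4.4083 [-0.21830917  0.41370667 -0.54943997  1.5701455   0.22585795  1.22206168
 -2.38060498]
```

View pics/w_scale.png

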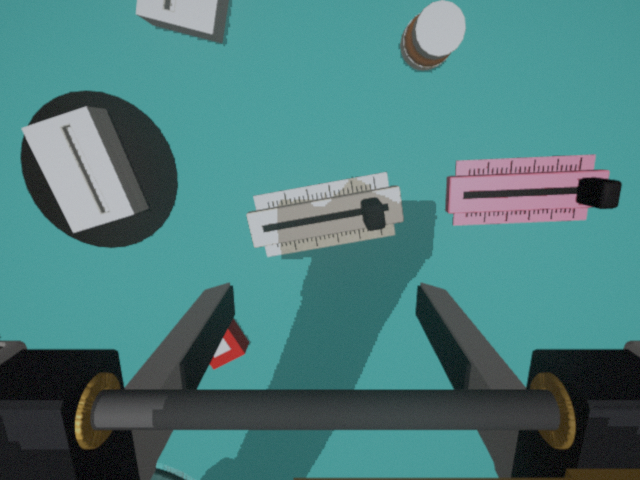

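View pics/w_mould.png

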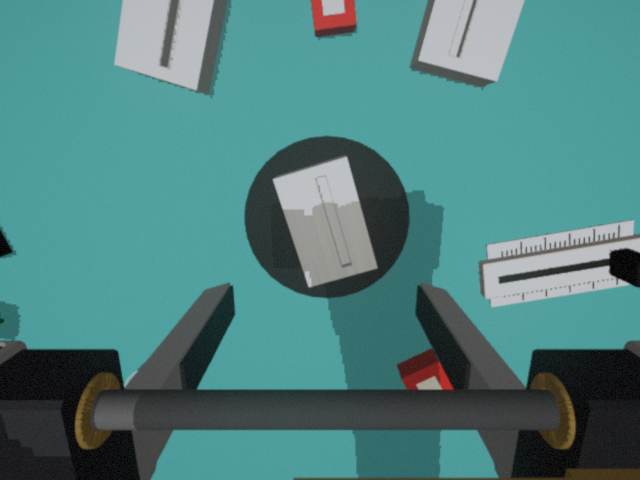

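View pics/w_gauge.png

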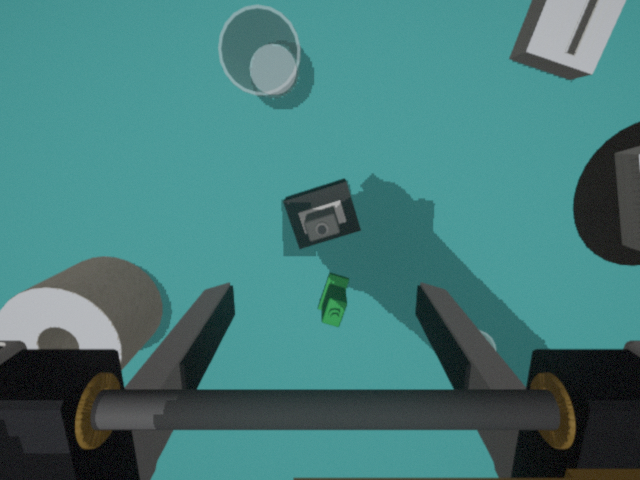

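w_scale shows the white scale at (325,213), with its black marker near the right end at (374,212). w_mould shows the mould on the mat at (325,222), its channel right of the middle. w_gauge shows the gauge and stand at (321,213) and the green look-alike at (334,300). Next I'll pick corners on enlarged crops.

```bash
python3 - <<'E'
from h import *
def crop(n,x0,y0,w,h,k):
    im=cv2.imread(f"pics/{n}.png")[y0:y0+h,x0:x0+w]; im=cv2.resize(im,None,fx=k,fy=k,interpolation=cv2.INTER_CUBIC)
    for i in range(0,w,10): cv2.putText(im,str(x0+i),(i*k,8),0,.3,(0,0,255),1); im[8:14,i*k]=(0,0,255)
    for i in range(0,h,10): cv2.putText(im,str(y0+i),(0,i*k+4),0,.3,(0,0,255),1)
    cv2.imwrite(f"pics/{n}_z.png",im)
crop("w_gauge",275,170,95,90,6)
crop("w_mould",262,145,130,150,4)
crop("w_scale",240,165,170,95,4)
E
```

```text
(no output)
```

View pics/w_gauge_z.png

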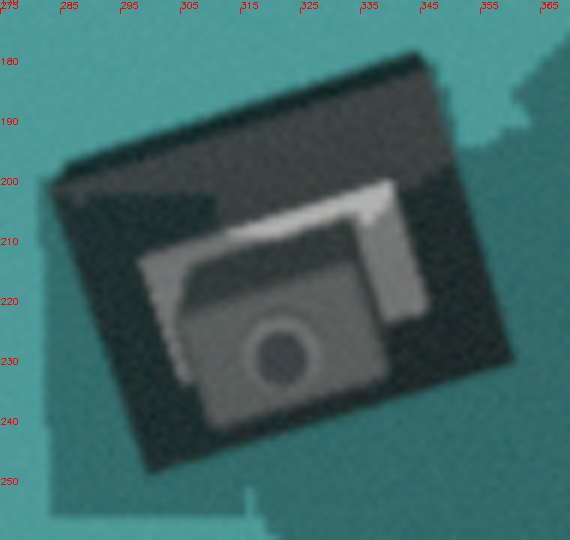

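View pics/w_mould_z.png

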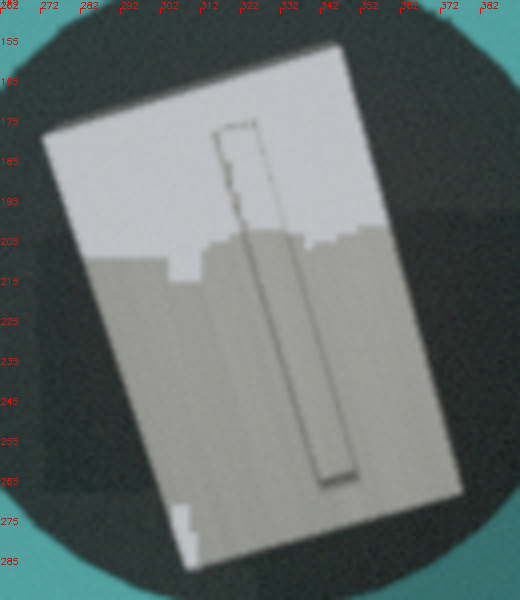

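View pics/w_scale_z.png

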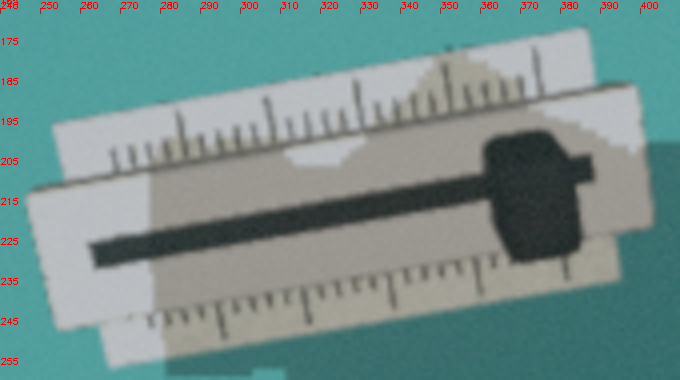

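```bash
cat > fit.py <<'E'
from h import *
from scipy.optimize import least_squares
def px(i,k,x0,y0): i=np.array(i,float); return (i+.5)/k-.5+np.array([x0,y0])
def fit(C,P,uv,g):
    P=np.array(P,float)
    def f(p):
        c,s=np.cos(p[2]),np.sin(p[2]); Q=P.copy(); Q[:,0]=p[0]+c*P[:,0]-s*P[:,1]; Q[:,1]=p[1]+s*P[:,0]+c*P[:,1]
        return (proj(Q,C)-uv).ravel()
    r=least_squares(f,g); return r.x,r.fun.reshape(-1,2).round(1).tolist()
E
python3 - <<'E'
from fit import *
C=load("w_gauge")
# image up=+x ,left=+y
uv=px([(52,192),(432,75),(513,360),(150,473)],6,275,170)
P=[(.0275,.035,.035),(.0275,-.035,.035),(-.0275,-.035,.035),(-.0275,.035,.035)]
print("stand",*fit(C,P,uv,[.515,.338,.2]))
uv=px([(137,258),(390,180),(430,310)],6,275,170)
print("foot",*fit(C,[(.012,.023,.042),(.012,-.023,.042),(-.012,-.023,.042)],uv,[.515,.338,.2]))
uv=px([(180,318),(352,262),(390,372),(213,430)],6,275,170)
print("sleeve",*fit(C,[(.01,.015,.09),(.01,-.015,.09),(-.01,-.015,.09),(-.01,.015,.09)],uv,[.515,.338,.2]))
print("stem",plane(px((281,357),6,275,170),.1,C))
C=load("w_mould")
uv=px([(42,134),(341,45),(462,492),(188,570)],4,262,145)
P=[(.055,.035,.035),(.055,-.035,.035),(-.055,-.035,.035),(-.055,.035,.035)]
p,r=fit(C,P,uv,[.53,-.03,.2]); print("mould",p,r)
c,s=np.cos(p[2]),np.sin(p[2])
for q in [(213,132),(256,121),(357,473),(320,487)]:
    w=plane(px(q,4,262,145),.035,C)[:2]-p[:2]; print("  chan local",(np.array([[c,s],[-s,c]])@w).round(4))
C=load("w_scale")
uv=px([(28,190),(637,85),(653,225),(58,330)],4,240,165)
P=[(.02,.085,.014),(.02,-.085,.014),(-.02,-.085,.014),(-.02,.085,.014)]
p,r=fit(C,P,uv,[.49,-.28,.15]); print("scale",p,r)
c,s=np.cos(p[2]),np.sin(p[2])
for q,z in [((180,115),.001),((537,50),.001),((113,150),.001),((566,268),.001),((222,330),.001),((519,135),.0545),((545,249),.0545),((490,145),.0545),((555,135),.0545)]:
    w=plane(px(q,4,240,165),z,C)[:2]-p[:2]; print("  local",q,(np.array([[c,s],[-s,c]])@w).round(4))
E
```

```text
stand [0.51766777 0.34025668 0.30165855] [[-0.5, -0.4], [-0.1, -0.9], [0.9, 0.8], [-0.3, 0.6]]
foot [0.51801638 0.34063706 0.30136028] [[-0.0, 0.0], [0.1, -0.0], [-0.0, 0.0]]
sleeve [0.51808639 0.34030237 0.31525704] [[-1.6, -0.4], [0.8, -1.1], [1.0, 0.8], [-0.1, 0.8]]
stem [0.51875502 0.34060509 0.1       ]
mould [ 0.53880745 -0.03220152  0.28786704] [[0.2, 0.2], [-0.1, -0.1], [0.3, 0.1], [-0.3, -0.2]]
  chan local [ 0.0447 -0.0022]
  chan local [ 0.0442 -0.0122]
  chan local [-0.0429 -0.0117]
  chan local [-0.0438 -0.0022]
scale [ 0.48790404 -0.27982398  0.17457414] [[-1.6, 0.4], [1.0, -0.6], [1.4, 0.5], [-0.8, 0.1]]
  local (180, 115) [0.0314 0.0399]
  local (537, 50) [ 0.0318 -0.0602]
  local (113, 150) [0.0251 0.0603]
  local (566, 268) [-0.0306 -0.0598]
  local (222, 330) [-0.0316  0.0406]
  local (519, 135) [ 0.0187 -0.0472]
  local (545, 249) [-0.0106 -0.0496]
  local (490, 145) [ 0.0175 -0.0399]
  local (555, 135) [ 0.0172 -0.0559]
```

Fits agree to about 0.5 mm. Next I check reachability of both grasp yaws, then grasp.

```bash
cat > k.py <<'E'
import numpy as np
G=np.array([.518,.3405]); GY=.301
M=np.array([.5388,-.0322]); MY=.288
c,s=np.cos(MY),np.sin(MY)
CH=M+np.array([-s,c])*-.00695
SC=np.array([.4879,-.2798]); SY=.1746
E
python3 - <<'E'
from h import *; from k import *
for sg in(1,-1):
    for xy,z,y in [(G,.19,GY),(G,.075,GY),(CH,.19,MY),(CH,.07,MY),(SC,.12,SY),(SC,.05,SY)]:
        q=robot.ik([*xy,z],down(y+sg*np.pi/2)); print(sg,xy.round(3),None if q is None else np.round(q,2))
E
```

```text
1 [0.518 0.34 ] [-0.01  0.59 -0.88  1.64  0.49  1.15 -0.71]
1 [0.518 0.34 ] [-0.06  0.73 -0.81  1.72  0.62  0.97 -0.81]
1 [ 0.541 -0.039] [ 0.62  0.4  -0.75  1.84  0.32  1.03  0.03]
1 [ 0.541 -0.039] [ 0.58  0.58 -0.72  1.92  0.51  0.83 -0.13]
1 [ 0.488 -0.28 ] [ 0.88  0.48 -0.53  1.85  0.31  0.89  0.38]
1 [ 0.488 -0.28 ] [ 0.89  0.6  -0.54  1.88  0.43  0.78  0.29]
-1 [0.518 0.34 ] [ 0.1   0.69 -1.09  1.64  0.64  1.22  2.32]
-1 [0.518 0.34 ] [-1.34  0.89  1.08  1.76 -0.9   1.07 -2.78]
-1 [ 0.541 -0.039] [-0.13  0.31  0.17  1.86 -0.06  0.98 -2.78]
-1 [ 0.541 -0.039] [-0.12  0.48  0.17  1.95 -0.12  0.73 -2.74]
-1 [ 0.488 -0.28 ] [ 0.53  0.43 -0.08  1.86  0.05  0.85 -2.54]
-1 [ 0.488 -0.28 ] [ 0.53  0.54 -0.08  1.9   0.07  0.71 -2.56]
```

```bash
python3 - <<'E'
from h import *; from k import *
R=down(GY+np.pi/2)
robot.gripper_to(.055)
robot.move_ptp([*G,.19],R)
snap("wrist","w_pre")
robot.move_linear([*G,.076],.1)
s=robot.get_state(); print(s['time'],s['ee_pos'],s['force'])
robot.gripper_to(.0)
s=robot.get_state(); print(s['time'],s['ee_pos'],s['force'],s['opening'])
snap("wrist","w_grip")
E
```

```text
8.1 [0.51826579 0.34074108 0.07663557] [ 0.11906828 -0.21286855 -0.1748534 ]
8.7333 [0.51790291 0.34050132 0.0760059 ] [-1.76204306  0.22678161  0.8348136 ] 0.019827022921665386
```

View pics/w_grip.png

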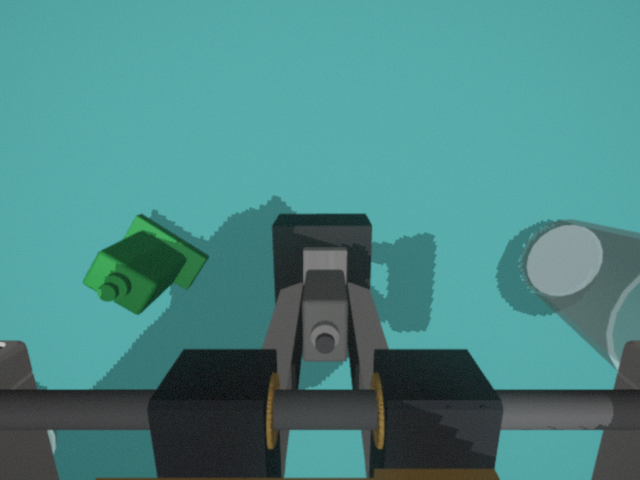

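Grip holds (opening 19.8 mm) and the stem tip is visible at (324,340). Now lift and go over the channel.

```bash
python3 - <<'E'
from h import *; from k import *
R=down(MY+np.pi/2)
robot.move_linear([*G,.13],.12)
robot.move_ptp([*CH,.125],R)
robot.pause(.2)
snap("wrist","w_over")
for i in range(4):
    robot.pause(.05); s=robot.get_state(); print(s['time'],s['ee_pos'],s['force'])
h=robot.move_linear([*CH,.098],.06)
robot.pause(.1)
s=robot.get_state(); print(s['time'],s['ee_pos'],s['force'],s['opening'])
snap("side","s_over")
E
```

```text
11.1 [ 0.54086748 -0.03825783  0.12503401] [ 0.23731509 -0.80263374 -1.91765812]
11.15 [ 0.54083716 -0.03843086  0.12499513] [ 0.939046   -0.19824204 -1.6918594 ]
11.2 [ 0.54083118 -0.03856912  0.12499335] [-1.01917416  0.84857363 -1.5405468 ]
11.25 [ 0.54082366 -0.03866289  0.1250035 ] [ 0.43379117  0.14848512 -1.42507003]
11.95 [ 0.54093269 -0.03878382  0.09822869] [-0.48648838  0.21279806 -1.91100085] 0.02007509335755701
```

View pics/w_over.png

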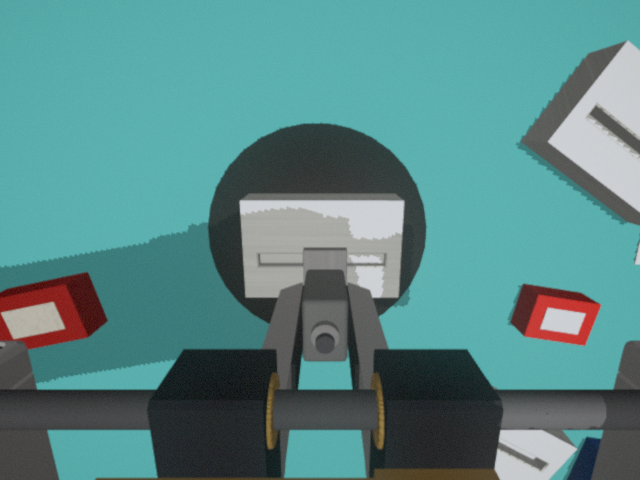

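```bash
python3 - <<'E'
from h import *; from k import *
im=cv2.imread("pics/w_over.png")[185:305,230:410]
cv2.imwrite("pics/w_over_z.png",cv2.resize(im,None,fx=4,fy=4,interpolation=cv2.INTER_CUBIC))
E
```

```text
(no output)
```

View pics/w_over_z.png

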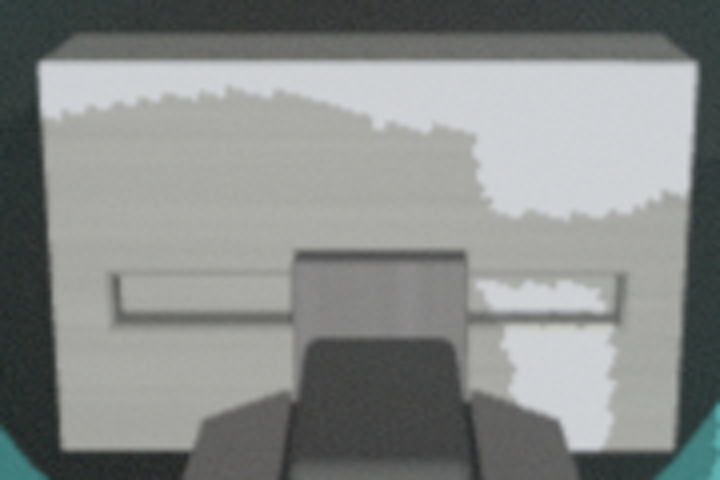

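```bash
python3 - <<'E'
from fit import *; from k import *
C=load("w_over")
# image right = +x_mould? top=+y
uv=px([(40,61),(697,61),(677,450),(62,450)],4,230,185)
A=[plane(u,.035,C)[:2] for u in uv]; print(np.round(A,4))
B=[plane(u,.035,C)[:2] for u in px([(112,272),(625,272),(620,322),(115,324)],4,230,185)]; print(np.round(B,4),np.mean(B,0))
F=[plane(u,.125-.041+.007,C)[:2] for u in px([(294,262),(467,262)],4,230,185)]; print("foot edge",np.round(F,4))
c,s=np.cos(MY),np.sin(MY)
L=lambda w:(np.array([[c,s],[-s,c]])@(np.array(w)-CH)).round(4)
print("mould corners rel CH",[L(a) for a in A]); print("chan",[L(a) for a in B]); print("foot",[L(a) for a in F])
E
```

```text
[[ 0.4761 -0.0138]
 [ 0.5808  0.0175]
 [ 0.6013 -0.0494]
 [ 0.4958 -0.0809]]
[[ 0.4964 -0.046 ]
 [ 0.5814 -0.0206]
 [ 0.5836 -0.0295]
 [ 0.4992 -0.0551]] [ 0.54012584 -0.03776822]
foot edge [[ 0.5245 -0.0184]
 [ 0.5467 -0.0118]]
mould corners rel CH [array([-0.0549,  0.0424]), array([0.0544, 0.0427]), array([ 0.055 , -0.0273]), array([-0.0551, -0.0275])]
chan [array([-0.0446,  0.0058]), array([0.0442, 0.006 ]), array([ 0.0437, -0.0031]), array([-0.0445, -0.0037])]
foot [array([-0.0098,  0.0243]), array([0.0134, 0.0243])]
```

Both the mould fit and the foot-versus-channel comparison in this view agree to about 0.1 mm across the channel. Now lower gently until the probe touches.

```bash
python3 - <<'E'
from h import *; from k import *
h=robot.move_linear([*CH,.0775],.012,threshold=1.3)
s=robot.get_state(); print(h,s['time'],s['ee_pos'],s['force'])
print("depth~",.041+.035-s['ee_pos'][2]+.020)
E
```

```text
True 12.9667 [ 0.54058312 -0.03887862  0.08691089] [ 1.43813329 -0.04924245  0.60493037]
depth~ 0.009089110691517726
```

```bash
python3 - <<'E'
from h import *; from k import *
for z in (.082,.0785,.077,.076,.0755,.075,.0745,.074):
    h=robot.move_linear([*CH,z],.02,threshold=9)
    s=robot.get_state(); print(h,z,s['time'],s['ee_pos'].round(5),s['force'].round(2))
    if h: break
robot.pause(.3); s=robot.get_state(); print(s['time'],s['ee_pos'].round(5),s['force'].round(2),s['moment'].round(3))
snap("wrist","w_press")
E
```

```text
False 0.082 13.3583 [ 0.54077 -0.03883  0.08187] [0.95 0.48 1.18]
False 0.0785 13.6833 [ 0.54077 -0.03886  0.07843] [ 0.52 -0.64  1.29]
False 0.077 13.9333 [ 0.54077 -0.03883  0.07696] [-0.8  -0.15  1.76]
False 0.076 14.1833 [ 0.54079 -0.03885  0.076  ] [ 0.69 -0.08  1.83]
False 0.0755 14.4333 [ 0.54082 -0.03885  0.07557] [-1.12  0.17  4.19]
False 0.075 14.6833 [ 0.54082 -0.03882  0.07509] [0.23 0.18 6.54]
False 0.0745 14.9333 [ 0.54079 -0.03886  0.0746 ] [-0.82  0.18  6.39]
False 0.074 15.1833 [ 0.54081 -0.03884  0.07414] [-2.42 -0.31  6.86]
15.4833 [ 0.54081 -0.03884  0.07415] [-2.35  0.11  6.61] [-0.076  0.235  0.026]
```

View pics/w_press.png

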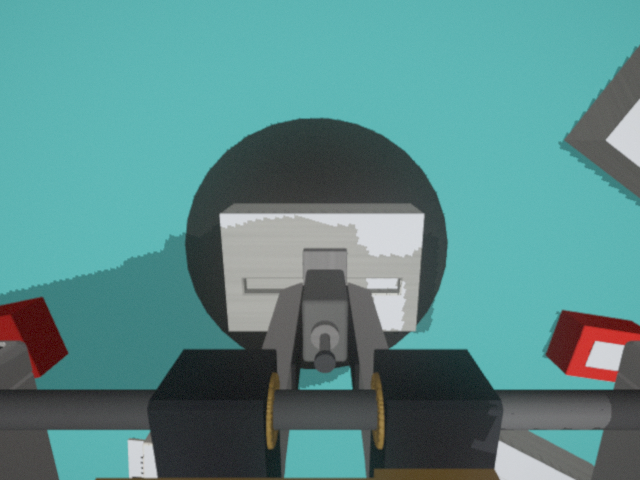

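The foot is seating: force rises at z≈0.076 as expected, and the stem tip has risen to (325,362). I'll press about 1 mm deeper into the 1–4 mm sleeve window, then hold and read.

```bash
python3 - <<'E'
from h import *; from k import *
for z in (.0735,.073):
    h=robot.move_linear([*CH,z],.01,threshold=5)
    s=robot.get_state(); print(h,z,s['time'],s['ee_pos'].round(5),s['force'].round(2))
for i in range(4):
    robot.pause(.4); s=robot.get_state(); print(s['time'],s['ee_pos'].round(5),s['force'].round(2))
snap("wrist","w_read"); snap("side","s_read")
def crop(n,x0,y0,w,h,k): return cv2.resize(cv2.imread(f"pics/{n}.png")[y0:y0+h,x0:x0+w],None,fx=k,fy=k,interpolation=cv2.INTER_CUBIC)
cv2.imwrite("pics/stem.png",np.hstack([crop(n,285,235,80,140,4) for n in("w_over","w_read")]))
E
```

```text
False 0.0735 15.7833 [ 0.5408  -0.03887  0.07364] [-1.98  0.05  8.1 ]
False 0.073 16.0333 [ 0.54081 -0.03887  0.07316] [-1.75 -0.02  7.71]
16.4333 [ 0.54082 -0.03884  0.07321] [-1.27 -0.32  8.16]
16.8333 [ 0.54083 -0.03886  0.07322] [-1.86 -0.98  7.21]
17.2333 [ 0.5408  -0.03887  0.07318] [-1.9  -0.63  8.27]
17.6333 [ 0.54081 -0.03885  0.07319] [-2.   -0.21  8.08]
```

View pics/stem.png

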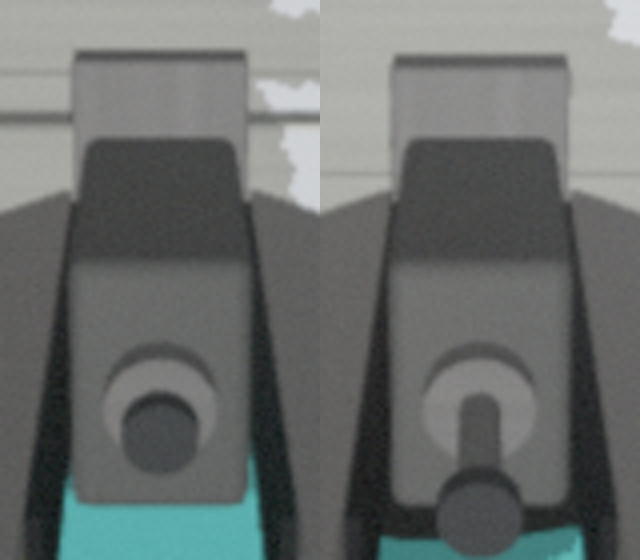

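```bash
python3 - <<'E'
from fit import *; from k import *
from scipy.optimize import brentq
s=robot.get_state(); p=s['ee_pos']; C=load("w_read")
K,Rw,t=C
v0=(432+.5)/4-.5+235; v1=(510+.5)/4-.5+235
ty=np.array([-np.sin(MY),np.cos(MY)])
for off in(-.001,0,.001):
    f=lambda h: proj([*(p[:2]+off*ty),p[2]+h],C)[0,1]
    h0=brentq(lambda h:f(h)-v0,0,.08);h1=brentq(lambda h:f(h)-v1,0,.08)
    print(off,"h0",h0,"h1",h1,"rise",h1-h0)
E
python3 - <<'E'
import cv2
im=cv2.imread('pics/s_read.png')[200:330,250:400];cv2.imwrite('pics/s_read_z.png',cv2.resize(im,None,fx=4,fy=4,interpolation=cv2.INTER_CUBIC))
E
```

```text
-0.001 h0 0.019390617153408816 h1 0.03363338479362305 rise 0.014242767640214236
0 h0 0.021103770705297974 h1 0.03517197837264221 rise 0.014068207667344235
0.001 h0 0.02281692425719237 h1 0.03671057195271277 rise 0.013893647695520397
```

View pics/s_read_z.png

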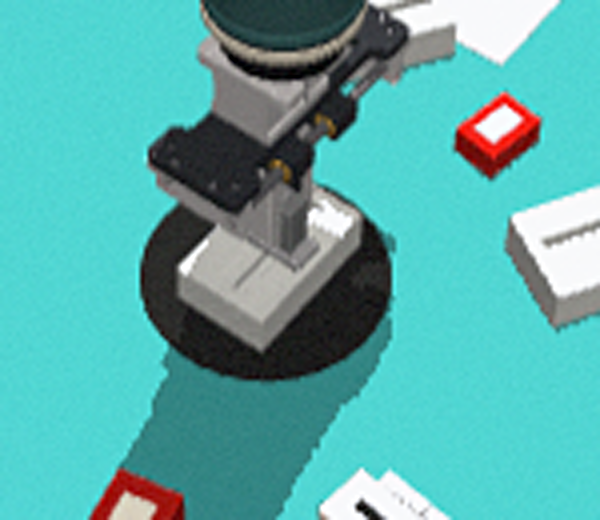

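The hold lasted over 2 s at about 8 N, so the sleeve is about 2 mm in. The stem's rise of 14.0 mm less about 2.3 mm of sleeve travel gives a depth near 8.3 mm. I'll refine that by recording where the probe leaves the floor on the way up.

```bash
python3 - <<'E'
from h import *; from k import *
def meas(zs,n):
    for z in zs:
        robot.move_linear([*CH,z],.02); F=[];Z=[]
        for i in range(n):
            robot.pause(.03); s=robot.get_state(); F.append(s['force'][2]);Z.append(s['ee_pos'][2])
        print(round(s['time'],2),z,"%.5f %.2f"%(np.mean(Z),np.mean(F)))
meas([.0745,.0752,.0757,.0762,.078],3)
snap("wrist","w_free")
meas([.0865,.0869,.0873,.0876,.0879,.0882,.0886,.09],4)
E
```

```text
18.08 0.0745 0.07465 6.14
18.43 0.0752 0.07531 5.20
18.78 0.0757 0.07573 4.41
19.13 0.0762 0.07614 1.97
19.48 0.078 0.07803 1.34
20.24 0.0865 0.08644 0.23
20.62 0.0869 0.08687 0.02
21.01 0.0873 0.08730 0.54
21.39 0.0876 0.08758 -0.10
21.77 0.0879 0.08783 -1.41
22.16 0.0882 0.08818 -1.92
22.54 0.0886 0.08861 -1.57
22.93 0.09 0.09003 -2.02
```

```bash
python3 - <<'E'
from fit import *; from k import *
T=[]
for n in("w_over","w_free","w_read"):
    T.append(cv2.resize(cv2.imread(f"pics/{n}.png")[315:385,297:352],None,fx=5,fy=5,interpolation=cv2.INTER_CUBIC))
cv2.imwrite("pics/stem2.png",np.clip(np.hstack(T).astype(float)*1.6,0,255).astype(np.uint8))
C=load("w_free");print("z at free: .07803")
E
```

```text
z at free: .07803
```

View pics/stem2.png

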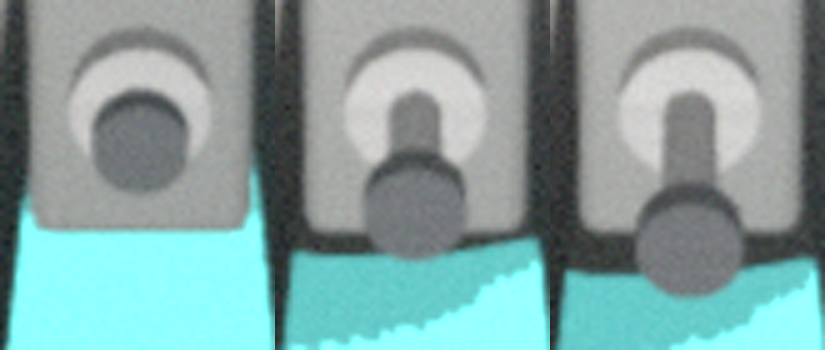

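```bash
python3 - <<'E'
from fit import *; from k import *
from scipy.optimize import brentq
C=load("w_read"); K,Rw,t=C; p=np.array([.54081,-.03885,.07319]); ty=np.array([-np.sin(MY),np.cos(MY)])
for off in(0,.0018):
    f=lambda h: proj([*(p[:2]+off*ty),p[2]+h],C)[0,1]
    h=[brentq(lambda h:f(h)-((v+.5)/5-.5+315),-.02,.09) for v in (145,209,243)]
    print(off,np.round(h,5),np.diff(h))
E
```

```text
0 [0.02185 0.03129 0.03586] [0.00943293 0.00457308]
0.0018 [0.02492 0.03414 0.03861] [0.00922226 0.00447095]
```

Scaling the stem images by the known free-to-pressed travel (4.84 mm seen as 4.5 mm) gives a free rise of about 10.0 mm. That agrees with the force contacts: probe at z≈0.0879–0.0880, foot at z≈0.0760–0.0761. Depth is about 8.0–8.2 mm, so I'll set the marker at about 40.5 mm. First the gauge goes back on its stand.

```bash
python3 - <<'E'
from h import *; from k import *
R=down(GY+np.pi/2)
robot.move_linear([*CH,.13],.12)
robot.move_ptp([*G,.13],R); robot.pause(.15)
robot.move_linear([*G,.08],.1)
h=robot.move_linear([*G,.0762],.02,threshold=3)
robot.pause(.1)
s=robot.get_state(); print(h,s['time'],s['ee_pos'],s['force'])
robot.gripper_to(.055)
s=robot.get_state(); print(s['time'],s['opening'],s['force'])
robot.move_linear([*G,.19],.15)
s=robot.get_state(); print(s['time'])
snap("wrist","w_back")
E
```

```text
False 26.0667 [0.51807195 0.34050886 0.07637179] [-0.28633543 -0.663659   -2.40430534]
26.7833 0.055109120344324775 [-0.10754313 -0.68776085 -0.6539433 ]
27.6917
```

View pics/w_back.png

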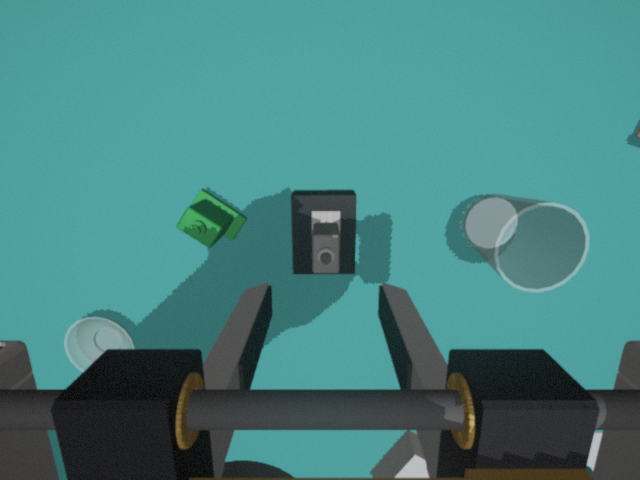

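```bash
python3 - <<'E'
from fit import *; from k import *
# marker position from w_scale, crop
im=cv2.imread("pics/w_scale.png")[180:240,340:410]; cv2.imwrite("pics/mk.png",np.clip(cv2.resize(im,None,fx=8,fy=8,interpolation=cv2.INTER_CUBIC)*1.5,0,255).astype(np.uint8))
E
```

```text
(no output)
```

View pics/mk.png

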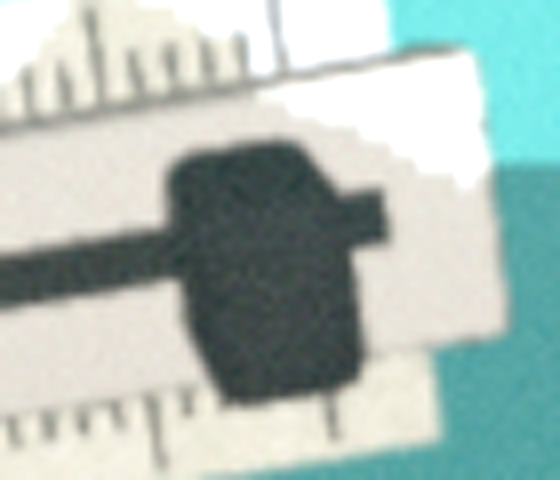

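The gauge is upright on its stand at (325,245), and the look-alike and beaker are undisturbed. Now the marker.

```bash
python3 - <<'E'
from h import *; from k import *
R=down(SY+np.pi/2); ey=np.array([-np.sin(SY),np.cos(SY)])
H=SC+ey*-.045
robot.move_ptp([*H,.15],R); robot.pause(.15)
s=robot.get_state(); print(s['time'],s['ee_pos'])
snap("wrist","w_mk")
im=cv2.imread("pics/w_mk.png")[80:330,220:420]; cv2.imwrite("pics/w_mk_z.png",np.clip(cv2.resize(im,None,fx=3,fy=3,interpolation=cv2.INTER_CUBIC)[:600],0,255))
E
```

```text
30.2583 [ 0.49612882 -0.32348804  0.15006534]
```

View pics/w_mk.png

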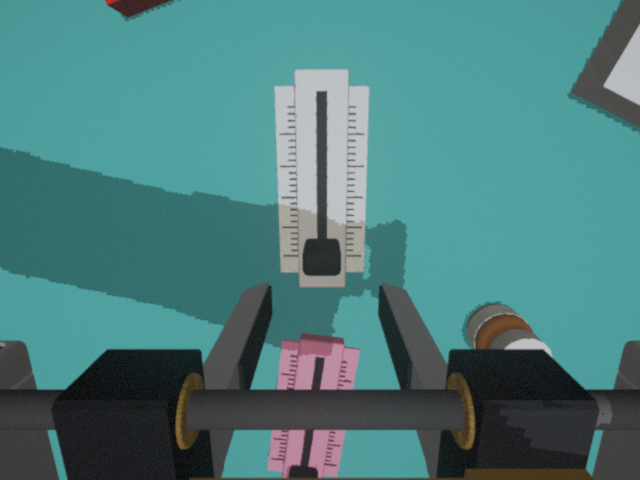

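```bash
python3 - <<'E'
import cv2,numpy as np
im=cv2.imread("pics/w_mk.png")[195:295,270:375]; cv2.imwrite("pics/w_mk_z.png",np.clip(cv2.resize(im,None,fx=6,fy=6,interpolation=cv2.INTER_CUBIC).astype(float)*1.6,0,255).astype(np.uint8))
E
```

```text
(no output)
```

View pics/w_mk_z.png

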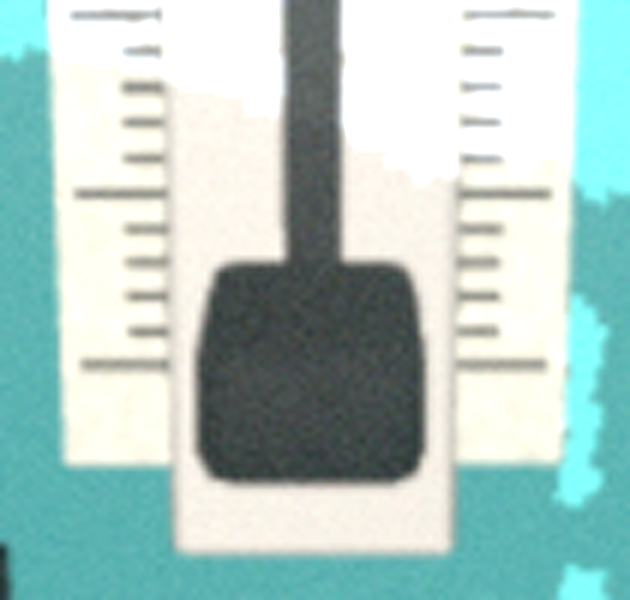

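```bash
python3 - <<'E'
from fit import *; from k import *
C=load("w_mk"); c,s=np.cos(SY),np.sin(SY)
for nm,q,z in [("0L",(120,365),.001),("0R",(505,364),.001),("25L",(120,193),.001),("25R",(505,193),.001),("50L",(115,15),.001),("50R",(510,14),.001),("endL",(178,552),.014),("endR",(452,552),.014),("mk far base",(313,262),.0145),("mk near top",(310,482),.0545),("mk L",(198,420),.0545),("mk R",(426,420),.0545)]:
    w=plane(px(q,6,270,195),z,C)[:2]-SC; print(nm,(np.array([[c,s],[-s,c]])@w).round(4))
E
```

```text
0L [-0.0283 -0.0598]
0R [ 0.0267 -0.0596]
25L [-0.0277 -0.0346]
25R [ 0.0262 -0.0345]
50L [-0.0278 -0.0097]
50R [ 0.0263 -0.0094]
endL [-0.0195 -0.0832]
endR [ 0.0189 -0.0832]
mk far base [-0.0006 -0.041 ]
mk near top [-0.0007 -0.0578]
mk L [-0.014 -0.05 ]
mk R [ 0.0131 -0.0499]
```

```bash
python3 - <<'E'
from h import *; from k import *
ex=np.array([np.cos(SY),np.sin(SY)]); ey=np.array([-np.sin(SY),np.cos(SY)])
H=SC+ey*-.0495-ex*.0005
loc=lambda s:(ey@(s['ee_pos'][:2]-SC))
robot.move_linear([*H,.046],.12)
robot.gripper_to(0); robot.pause(.1)
s=robot.get_state(); print(s['time'],s['opening'],loc(s),s['ee_pos'],s['force'])
h=robot.move_linear([*(H-ey*.018),.046],.012,threshold=7)
s=robot.get_state(); print(h,s['time'],loc(s),s['force'],ey@s['force'][:2])
E
```

```text
31.9667 0.027796168362515965 -0.04982193521528628 [ 0.49482416 -0.32916972  0.04618253] [-8.73844921 -0.95716102  9.52447064]
True 32.875 -0.05948140779319467 [-3.11732929  2.0387979   9.46511089] 2.5493246963445797
```

```bash
python3 - <<'E'
from h import *; from k import *
ex=np.array([np.cos(SY),np.sin(SY)]); ey=np.array([-np.sin(SY),np.cos(SY)])
loc=lambda s:(ey@(s['ee_pos'][:2]-SC))
p=robot.get_state()['ee_pos']; l0=loc(robot.get_state())
for d in (0,.0005,.001,.0015,.002):
    h=robot.move_linear([*(p[:2]-ey*d),.046],.01,threshold=8)
    F=[]
    for i in range(3): robot.pause(.03); s=robot.get_state(); F.append(s['force'])
    F=np.mean(F,0); print(h,round(s['time'],2),"%.5f"%loc(s),"fy %.2f fx %.2f fz %.2f"%(ey@F[:2],ex@F[:2],F[2]),s['opening'])
    if ey@F[:2]>7: break
E
```

```text
False 33.23 -0.05948 fy 1.47 fx -2.36 fz 5.92 0.02771668165292644
False 33.58 -0.05954 fy 4.04 fx -3.32 fz 7.51 0.027646809387084754
False 33.92 -0.05961 fy 6.90 fx -3.48 fz 9.26 0.02791349989146916
False 34.27 -0.05972 fy 9.01 fx -4.40 fz 11.41 0.027774864670389768
```

The zero end stop is at TCP −0.0595 along the track, which matches the zero tick at −0.0597. Now slide 40.5 mm from there and check against the ticks.

```bash
python3 - <<'E'
from h import *; from k import *
ex=np.array([np.cos(SY),np.sin(SY)]); ey=np.array([-np.sin(SY),np.cos(SY)])
loc=lambda s:(ey@(s['ee_pos'][:2]-SC))
s=robot.get_state(); l0=loc(s); p=s['ee_pos'][:2]
T=p+ey*(-.0190-l0)
robot.move_linear([*T,.046],.03); robot.pause(.3)
s=robot.get_state(); print(s['time'],loc(s),s['force'],s['opening'])
robot.gripper_to(.055)
s=robot.get_state(); print(s['time'],loc(s),s['force'])
robot.move_linear([*T,.15],.15)
robot.move_ptp([*(T-ey*.06),.17],down(SY+np.pi/2)); robot.pause(.15)
snap("wrist","w_fin"); print(robot.get_state()['time'])
im=cv2.imread("pics/w_fin.png"); print(proj([*(SC+ey*-.02),.014],load("w_fin")))
E
```

```text
36.125 -0.01906520495577996 [-2.83167558 -0.71600547  7.24152011] 0.02777643536782158
36.7417 -0.018946166881299797 [-0.23197436  0.21524253 -0.54696988]
38.1417
[[325.53346337 168.30042349]]
```

View pics/w_fin.png

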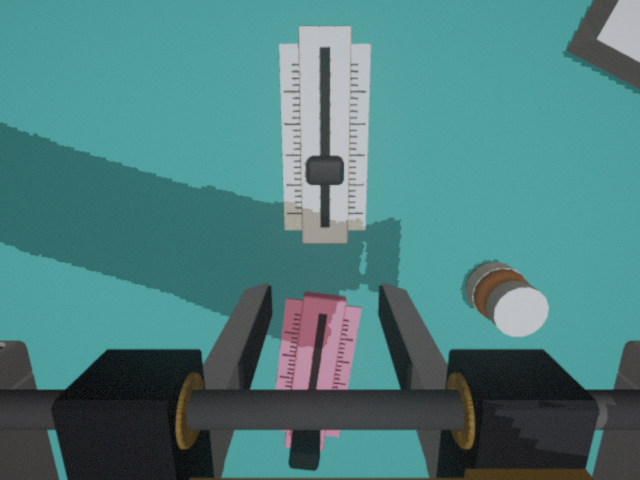

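```bash
python3 - <<'E'
import cv2,numpy as np
im=cv2.imread("pics/w_fin.png")[110:225,272:380]; cv2.imwrite("pics/w_fin_z.png",np.clip(cv2.resize(im,None,fx=5,fy=5,interpolation=cv2.INTER_CUBIC).astype(float)*1.5,0,255).astype(np.uint8))
E
```

```text
(no output)
```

View pics/w_fin_z.png

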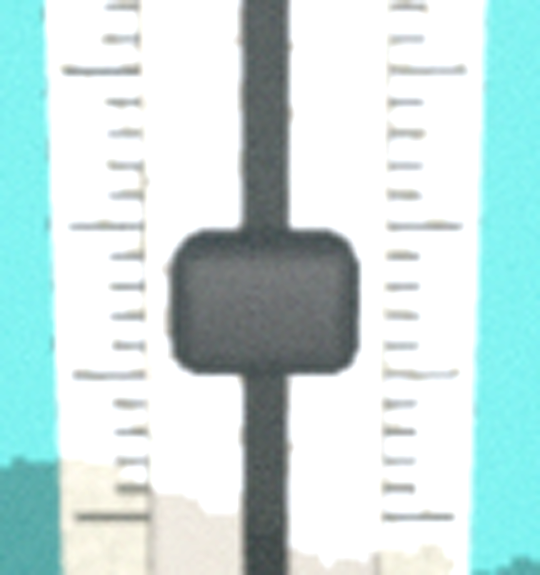

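```bash
python3 - <<'E'
from fit import *; from k import *
C=load("w_fin"); c,s=np.cos(SY),np.sin(SY)
L=lambda q,z:(np.array([[c,s],[-s,c]])@(plane(px(q,5,272,110),z,C)[:2]-SC)).round(4)
for nm,q,z in [("0L",(110,517),.001),("0R",(418,517),.001),("25L",(110,375),.001),("25R",(420,374),.001),("50",(105,226),.001),("50R",(425,226),.001),("near top",(265,375),.0545),("far base",(205,228),.0145),("far top",(265,240),.0545),("far top2",(265,250),.0545)]:
    print(nm,L(q,z))
print("nadir",proj(np.r_[(-C[1].T@C[2])[:2],0],C), "cam",-C[1].T@C[2])
E
```

```text
0L [-0.0281 -0.0597]
0R [ 0.0263 -0.0596]
25L [-0.0275 -0.0348]
25R [ 0.026  -0.0345]
50 [-0.0279 -0.0098]
50R [ 0.0263 -0.0097]
near top [-0.0007 -0.0286]
far base [-0.0105 -0.0095]
far top [-0.0008 -0.0096]
far top2 [-0.0007 -0.011 ]
nadir [[324.96530687 139.44674031]] cam [ 0.48690303 -0.27714999  0.3284243 ]
```

The marker's edges give 41.0 mm and 40.2 mm against the ticks (mean 40.6), matching the 40.5 mm target. One last scene look before handing in.

```bash
python3 - <<'E'
from h import *
snap("scene","scene_end"); snap("side","side_end"); print(robot.get_state()['time'])
E
```

```text
38.2417
```

View pics/scene_end.png

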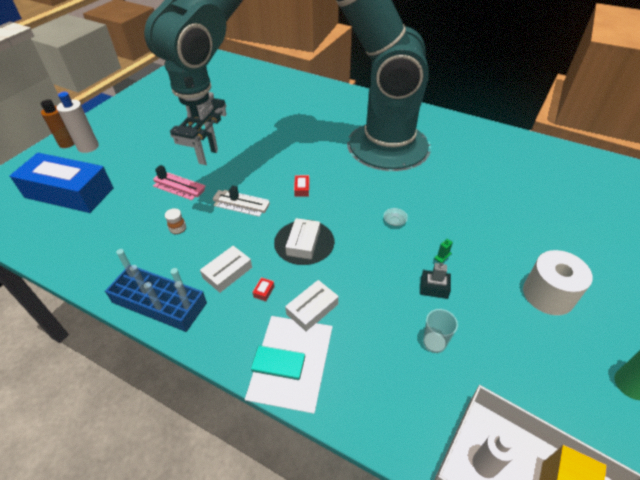

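The gauge is upright on its stand at (436,280), the marker has moved along the white scale to (234,193), the other things are where they were, and the arm is clear.

```bash
python3 - <<'E'
from rig import robot
robot.sign_off()
E
```

```text
the job is handed in; nothing more can be done
```

I measured the channel at about 8.1 mm and set the marker of the white scale to about 40.5 mm. The job was handed in at about 38 s.

- **Measuring:** I pressed the gauge on the mould on the mat to about 8 N, with the sleeve roughly 2 mm in by my estimate. I held it there for about 1.6 s.
- **Depth:** The force contacts put the probe's touch and the foot's seating 11.8–12.0 mm apart, so the depth is 8.0–8.2 mm. The stem in the camera first suggested 8.3–8.8 mm. That camera reading came out about 7% short over a travel I knew, and with that corrected it agreed at about 8.0 mm.
- **Gauge:** It went back upright on its stand, confirmed in the wrist and scene pictures.
- **Marker:** I set it 40.5 mm from the zero end stop, touching that stop with about 9 N to find zero. The last camera check against the ticks gave 40.2 mm from one edge of the marker and 41.0 mm from the other, mean 40.6 mm.
- **Other things:** In the last scene picture they look unmoved, and the gripper was touching nothing.

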